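# Put a fresh cheese under the weight of a ratchet press

## Robot

A 7-joint arm with a two-finger parallel gripper is mounted at the origin on a cart in front of the work surface, level with it; the furniture and walls round the work are solid. World frame = base frame: x ahead of the robot, y to its left, z up, the work surface at z = 0. Lengths are in m, angles in rad, forces in N, time in s.
With the tool pointing down it reaches from about 0.425 to 0.875 m from the base axis. Payload 4.7 kg.
Tool frame: the origin (TCP) lies between the finger pads; the fingertips stand 14 mm ahead of it and the grasp point (between the pads) lies 5 mm behind it; z points along the fingers, y is the line along which they close (so a half turn about z gives the same grasp; the last joint's range is limited). The gripper opens to 87 mm and grips with 3 to 60 N. Pads are 19 mm wide; open, the fingers measure 117 mm over their backs; the gripper's body (75 mm by 190 mm) begins 51 mm behind the grasp point.
Start: joints at [-1.117, 0.321, -0.07, 1.45, 0.023, 1.371, -0.057], TCP at [0.277, 0.588, 0.237] pointing down, gripper open.
Joint ranges: [-2.86, 2.86], [-0.3, 2.09], [-1.38, 1.24], [0.06, 2.45], [-1.56, 4.7], [0.09, 2.05], [-2.69, 2.69]. Speed limits (rad/s): [2.57, 2.57, 3.14, 3.14, 3.14, 3.14, 3.14].

## Interface

Orientations are given as a rotation vector (axis times angle).
In Python, from bench import ctrl gives the robot as it stands.
- The arm moves only by the tool step_arm, never from a script. Its argument "commands" is a list of rows, each an object with "travel": the shift along the tool's x, y, z in m, a list of three; "turn": the turn, a rotation vector about the tool's x, y, z in degrees, a list of three. A call has 1 to 5 rows; each row is the pose to reach, as a shift and turn from the pose commanded when the call began, along the tool's axes at that moment; what a row does not reach only later rows make up. A row lasts 1/10 s, in which the tool goes at most 50 mm and 8.59 degrees, less where a joint would pass 70% of its speed; a pose out of reach is approached as far as the arm can. A call with a gripper value outside its range is refused whole. "gripper" is the opening, from 0 (shut) to 1 (fully open), set as the call begins (left out, the last holds). The fingers move at their own pace and stop on an object; "force" is the grip in N (left out, the last holds). Time passes only in rows, so rows that repeat a pose let the fingers close. It gives the time, the measured TCP pose, the force, the opening and the grip force at its end, in the units of the state.
- ctrl.get_state(): the state, without advancing time (a new reading comes with each control period).
- ctrl.get_image(name): name is "scene" or "top"; returns the picture (480x640x3 uint8, red, green, blue); there is no depth.
- ctrl.camera_model(name): a dict with "fx", "fy", "cx", "cy" (pixels), "R" (3x3) and "t" (3): a world point X has camera coordinates R X + t. Camera axes: x right, y down, z forward; pixel columns grow to the right and rows downward; lengths in m; the calibration is good to about 2 mm. A picture is of the moment at which its call begins. camera_model takes no time and is no camera call.
- ctrl.close_job(): hands the job in; it is judged then, once.
The state is a dict: "time": time; "joint_positions": joint angles; "qd": joint speeds; "joint_torque": joint torques, N m; "position": TCP position; "tool_rot": TCP orientation; "ft_force": force on the tool from outside, world axes, zero at the start; "torque": the same for the moment, N m; "grip_width": opening from 0.0 (shut) to 1.0 (fully open); "grip_force": force on a finger pad.
Only numpy, scipy, OpenCV 4.12 (cv2) and the standard library are available. Lean on these libraries where they do the work, as an engineer would, in place of code of your own. Each camera call takes 0.05 s, during which the arm holds its last target. There are 200 camera calls.

## Task

Put the fresh cheese under the press. Stand the steel cheese mould upright on the front of the press's board, let go, and push it from the front between the rails, fully home against the stop under the raised weight. Only then push the red pawl lever all the way over to its release side, wind the crank up a little so that your hold takes the load and the pawl springs clear of the ratchet, and let the crank turn back slowly until the weight rests on the mould's wooden follower; never let the weight drop and do not force it down. Let go, leaving the weight on the mould, and leave the other things on the table where they are.

Things in the scene. Friction and masses are not known exactly. Their poses are not given: they have to be found in the camera images.
- press: Cheese press, fixed: wooden board 245 x 160 mm, top 25 mm above the table; two 18 mm steel columns at x = 0, y = +-54 mm; across them a cream head (x = +-42 mm, y +-68 mm, 195 to 262 mm high) that carries weight, crank and ratchet. Origin: on the table under the middle of the weight. x points to the back of the press, y to its left, z up; the board's front edge is at x = -165 mm.
- press_seat (a point): Point on the board's top (25 mm up) under the middle of the weight: where the mould's underside centre is when fully home. Head above and columns beside leave no room for fingers there, so the mould is pushed in from the front, tool tilted. Rails 66 mm apart and 7 mm high, flared to 90 mm at their mouth (x = -73 mm), lead it to a V-shaped steel stop 14 mm high that centres it.
- bed_front (a point): Point on top of the board, 112 mm in front of press_seat: a good place to set the mould down; there is room for a gripper above it.
- mould_center (a point): Light grey steel cheese mould, a round can with small holes, 62 mm in diameter and 60 mm high, 0.3 to 0.5 kg, standing on the table; the point is its centre, 30 mm above its underside. A wooden follower (disc, 55 mm) stands out of its top by 4 to 16 mm, differently each time with the fill, and does not give way. Take it from above across its diameter.
- ram: The dark weight (80 mm across, 1.2 to 2.1 kg) with a steel foot (48 mm across) sprung under it and a rack rising through the head; it slides straight up and down. Origin: centre of the foot's underside while nothing presses on it: 132 or 138 mm above the table at the start; it meets the follower at 89 to 101 mm, and when the whole weight rests there the foot's spring has given way by 3 to 5 mm.
- crank (a joint): Turn of the crank, rad. It grows as the weight comes down (22 mm per rad); starts at about 0 or 0.26. In the press's x-z plane the handle stands (crank - 0.838) rad from straight up, counted towards the back (+x): it starts in front of the top and goes over the top to the back as the weight comes down. Winding up is the other way. 24 ratchet teeth, 0.26 rad apart, hold it against the load.
- crank_axis (a point): Point on the crank's axis, which runs along the press's y, level with the middle of the handle: (-22, -128, 230) mm in the press's frame.
- crank_handle (a point): Middle of the crank's handle, a black sleeve 20 mm thick and 68 mm long, parallel to the press's y, 60 mm from the axis. It spins freely on its pin, so it can be led round from above without turning the hand. Once the pawl is out the weight pulls it with 4 to 9 N the lowering way; as the foot meets the follower that pull fades, over about 10 mm of handle travel, and is gone when the weight rests.
- lever_knob (a point): Centre of the red ball (20 mm) of the pawl lever, on the left of the press. The lever swings about a pivot parallel to the press's y at (26, 92, 278) mm in its frame, ball 56 mm from it. It starts leaning 0.4 rad to the front and ends leaning 0.4 rad to the back: the ball moves 44 mm to the back, nearly level.
- pawl_lever (a joint): Pawl lever, rad: 0 = hold (leaning to the front), 0.8 = release (leaning to the back, at its stop). It stays where it is put; about 2 N at the ball moves it. It pulls the pawl by a spring: on release the loaded pawl stays hooked until the crank is wound up a little (0.02 to 0.2 rad), then springs clear.
- pawl_tip (a point): Nose of the brass pawl, on the left of the head. About 35 mm from ratchet_center while it is in the teeth, more than 45 mm when it has sprung clear.
- ratchet_center (a point): Centre of the dark ratchet wheel (76 mm in diameter) on the left end of the crank's shaft: (-22, 78, 230) mm in the press's frame.
- salt_box: Bystander, a small wooden box with a hinged lid right of the press; leave it where it is. Origin: under its middle.
- cup: Bystander, a white ribbed cup at the right, near the robot; leave it where it is. Origin: under its middle.
- pear: Bystander, a green pear at the back left; leave it where it is. Origin: under its middle.
Not all that is in view belongs to the job. Of the things shaped like the part that bears mould_center, the bare steel one is meant.

How it is judged:
On the way, in this order (a step that is already met when the one before it is completed fails the run):
1. the mould stands fully home under the raised weight, with the pawl lever still on hold (horizontal distance between mould_center and press_seat below 0.008 m and angle between mould_center's own z axis and vertical below 0.08 rad and z of mould_center in the frame of press below 0.059 m and value of joint pawl_lever below 0.2 rad), for 0.2 s.
2. the pawl lever is pushed over to release, the mould at home (horizontal distance between mould_center and press_seat below 0.008 m and angle between mould_center's own z axis and vertical below 0.08 rad and z of mould_center in the frame of press below 0.059 m and value of joint pawl_lever above 0.65 rad), for 0.1 s.
3. the pawl is clear of the ratchet while the fingers hold the crank's handle and the weight is still up (distance between pawl_tip and ratchet_center above 0.042 m and contact force between the fingers and crank_sleeve above 1 N and height (world z) of ram above 0.115 m), for 0.1 s.
At the end, for the whole second after the job is handed in: The mould stands upright on the board within 8 mm of press_seat; the pawl lever is on release (over 0.65 rad) and the pawl clear of the ratchet; the weight rests on the follower with over 5 N; weight and mould are at rest (all of step 2 and distance between pawl_tip and ratchet_center above 0.042 m and contact force between ram and mould above 5 N and height (world z) of ram below 0.104 m and linear speed of each of ram, mould below 0.005 m/s); the robot touches nothing.
It fails at once if the weight drops (faster than 0.1 m/s) (linear speed of ram above 0.1 m/s).
It fails at once if the weight is forced down on the mould with over 100 N (contact force between ram and mould above 100 N).
It fails at once if the mould tips over (more than 0.6 rad) (angle between mould_center's own z axis and vertical above 0.6 rad).
It fails at once if a bystander is moved by more than 30 mm (distance of any of cup, pear, salt_box from where it was at the start of the episode above 0.03 m).
It also fails if it takes over 72 s, if anything falls off the work surface, if the arm or the gripper's body presses on something with over 40 N, if the wrist force passes 120 N, or if a joint passes its speed limit or range.

## Working session

There is one attempt and no reset: what is moved stays moved. The work goes in short steps, Python scripts to look and compute and a tool call to move; the robot and the scene stay as the last step left them, time stands still between calls to the robot, and variables do not carry over. Pictures are saved under pics/ and viewed, at most 10 in all, crops included, and the job is handed in when it is done.

Besides the shell and the picture viewer there is one more tool, called after ">>>" by a JSON object that holds its "op" and its "data", one argument or row to a line. step_arm: Moves the arm, as the interface text tells. Its arguments: {"type":"object","properties":{"commands":{"type":"array"},"gripper":{"type":"number"},"force":{"type":"number"}},"required":["commands"]}

```bash
mkdir -p pics; ls
python3 - <<'E'
from bench import ctrl
import cv2,numpy as np
for n in ("scene","top"):
    im=ctrl.get_image(n); cv2.imwrite(f"pics/{n}0.png",im[:,:,::-1])
    m=ctrl.camera_model(n); print(n,m["fx"],m["cx"],m["cy"],np.round(-np.array(m["R"]).T@np.array(m["t"]),3),np.round(m["R"],3).tolist())
s=ctrl.get_state();print(s["time"],s["position"],s["tool_rot"])
E
```

```text
pics
scene 574.1807829912873 324.1567681683231 240.98657713757407 [-0.304  0.9    1.216] [[-0.741, -0.671, 0.017], [-0.434, 0.459, -0.775], [0.513, -0.581, -0.632]]
top 612.5257884264958 322.0005034064016 243.44849486664035 [-0.062  0.057  1.663] [[-0.146, -0.989, -0.002], [-0.917, 0.137, -0.374], [0.37, -0.053, -0.928]]
0.1 [0.27653515 0.58771914 0.23556424] [-6.85039744e-01 -3.06571482e+00  2.70789476e-03]
```

View pics/scene0.png

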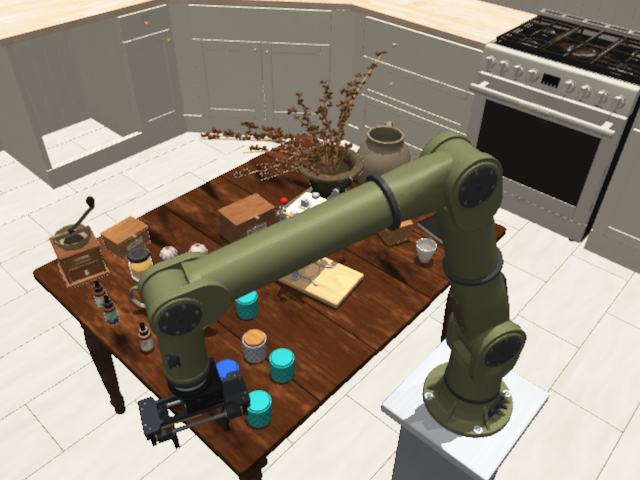

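View pics/top0.png

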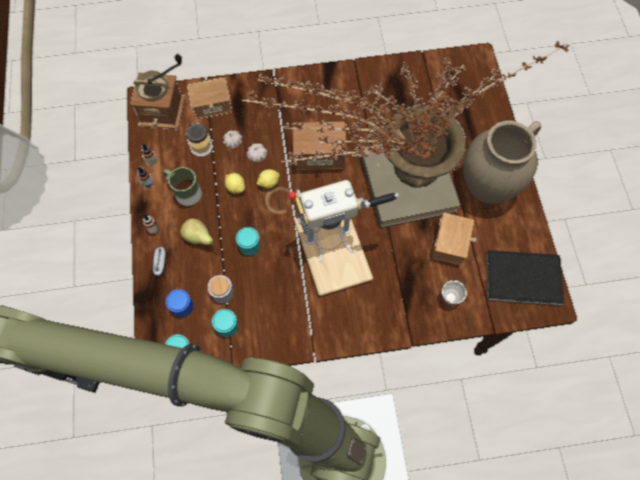

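Candidates for the mould (top view): teal (248,240), (224,321), (177,345), blue (178,302) and bare grey with a wooden disc at (220,288), which is (254,346) in scene. The grey one fits "bare steel, wooden follower". I'll confirm it in an enlarged crop that also shows the press.

```bash
cat > h.py <<'E'
from bench import ctrl
import numpy as np, cv2
from scipy.spatial.transform import Rotation as Ro
def ray(n,u,v):
    m=ctrl.camera_model(n);R=np.array(m["R"]);t=np.array(m["t"])
    d=R.T@np.array([(u-m["cx"])/m["fx"],(v-m["cy"])/m["fy"],1]);return -R.T@t,d/np.linalg.norm(d)
def onz(n,u,v,z):
    c,d=ray(n,u,v);return c+d*(z-c[2])/d[2]
def two(p,q):
    a,d=ray("top",*p);b,e=ray("scene",*q)
    s=np.linalg.lstsq(np.c_[d,-e],b-a,rcond=None)[0];P,Q=a+s[0]*d,b+s[1]*e
    return (P+Q)/2,np.linalg.norm(P-Q)
def proj(n,X):
    m=ctrl.camera_model(n);c=np.array(m["R"])@X+np.array(m["t"]);return np.array([m["fx"]*c[0]/c[2]+m["cx"],m["fy"]*c[1]/c[2]+m["cy"]])
def blobs(im,lo,hi,box,amin=15):
    h=cv2.inRange(cv2.cvtColor(im,cv2.COLOR_RGB2HSV),lo,hi);k=np.zeros_like(h);x0,y0,x1,y1=box;k[y0:y1,x0:x1]=h[y0:y1,x0:x1]
    n,l,st,ce=cv2.connectedComponentsWithStats(k)
    return [(np.round(ce[i],1).tolist(),st[i].tolist()) for i in range(1,n) if st[i,4]>=amin],l
E
python3 - <<'E'
from h import *
t=cv2.imread("pics/top0.png");s=cv2.imread("pics/scene0.png")
a=cv2.resize(t[165:310,190:420],None,fx=3,fy=3,interpolation=cv2.INTER_CUBIC)
b=cv2.resize(s[320:370,220:310],None,fx=3,fy=3,interpolation=cv2.INTER_CUBIC)
o=np.zeros((435+150,690,3),np.uint8);o[:435]=a;o[435:,:270]=b;cv2.imwrite("pics/c1.png",o)
T=t[:,:,::-1].copy();S=s[:,:,::-1].copy()
print("follower top",blobs(T,(8,60,100),(25,255,255),(205,273,236,305))[0])
print("follower sc",blobs(S,(8,60,100),(25,255,255),(238,325,272,365))[0])
print("red top",blobs(T,(0,180,120),(6,255,255),(280,185,310,210),4)[0]); print("red sc",blobs(S,(0,180,120),(6,255,255),(270,190,300,215),4)[0])
print("board",[x for x in blobs(T,(10,40,150),(25,150,255),(290,215,385,300),100)[0]])
b,l=blobs(T,(10,40,150),(25,150,255),(290,215,385,300),100)
E
```

```text
follower top [([214.9, 286.0], [205, 273, 24, 32, 498]), ([230.1, 278.6], [225, 273, 10, 14, 35])]
follower sc [([253.7, 336.8], [242, 328, 25, 19, 316]), ([240.9, 353.4], [238, 339, 11, 26, 102]), ([263.1, 363.2], [257, 361, 12, 4, 23])]
red top [([291.3, 196.2], [289, 194, 6, 5, 18])]
red sc [([283.6, 199.7], [280, 197, 8, 6, 39])]
board [([337.4, 261.1], [303, 219, 70, 76, 2997])]
```

View pics/c1.png

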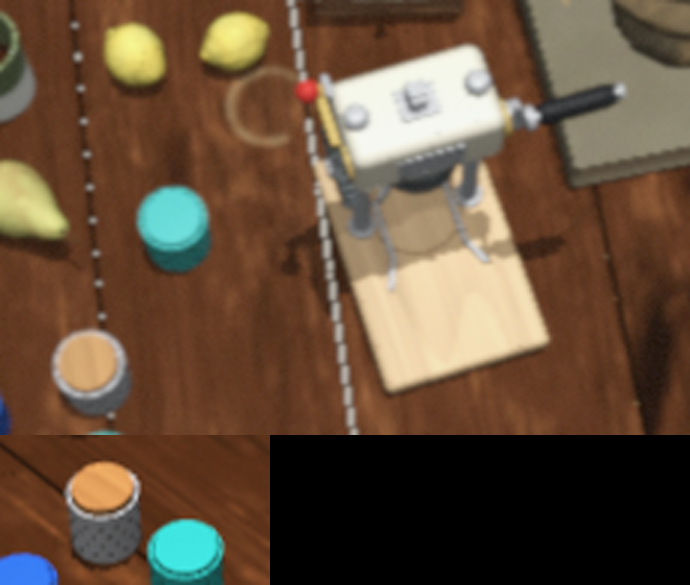

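The crop confirms it: bare steel mould with a wooden disc at top (220,286). Press: front board corners about (319,293.5) and (372.7,278), red knob (292,196), handle tip (397,195). Next is fitting the press pose from those known points.

Run:
```python
from h import *
from scipy.optimize import least_squares
pts=[("top",(319.3,293.7),(-.165,.08,.025)),("top",(372.5,278.3),(-.165,-.08,.025)),("top",(291.9,195.7),(.0042,.092,.3296)),("scene",(283.3,199.5),(.0042,.092,.3296)),
("top",(308.3,224.3),(-.042,.068,.195)),("top",(357.5,212.7),(-.042,-.068,.195))]
def W(p,X):
    c,s=np.cos(p[2]),np.sin(p[2]);return np.array([p[0]+c*X[0]-s*X[1],p[1]+s*X[0]+c*X[1],X[2]])
f=lambda p:np.concatenate([proj(n,W(p,X))-u for n,u,X in pts])
r=least_squares(f,[.6,0,0],loss="soft_l1");p=r.x;print(p,np.round(f(p).reshape(-1,2),1).tolist())
print("knob",two((291.9,195.7),(283.3,199.5)))
for c in (0,.26):
    a=c-.838
    for y in(-.094,-.128,-.162): print(c,y,proj("top",W(p,(-.022+.06*np.sin(a),y,.23+.06*np.cos(a)))).round(1))
print("mould",two((219.7,286),(253.9,337)), onz("top",219.9,286,.07),onz("scene",253.9,337,.07))
for X in [(-.112,0,.025),(-.165,0,.025)]: print(W(p,X))
np.save("p.npy",p)
s=ctrl.get_state();R=Ro.from_rotvec(s["tool_rot"]).as_matrix();print(R.round(3))
```

```text
[ 0.62003667 -0.05769509  0.16596668] [[-0.4, -0.4], [0.4, -1.7], [0.1, -1.9], [-0.3, 1.2], [0.1, 5.3], [0.2, 2.2]]
knob (array([0.60285691, 0.03577559, 0.33629489]), np.float64(0.004405351835548231))
0 -0.094 [372.2 208. ]
0 -0.128 [385.  204.2]
0 -0.162 [397.6 200.5]
0.26 -0.094 [371.  202.2]
0.26 -0.128 [383.7 198.4]
0.26 -0.162 [396.4 194.7]
mould (array([0.49453444, 0.26220787, 0.06391627]), np.float64(0.003806734017024443)) [0.49052391 0.25999222 0.07      ] [0.49235271 0.26602436 0.07      ]
[ 0.50957565 -0.07619814  0.025     ]
[ 0.45730392 -0.08495405  0.025     ]
[[-0.905  0.426 -0.001]
 [ 0.426  0.905 -0.002]
 [-0.    -0.002 -1.   ]]
```

```bash
cat >> h.py <<'E'
def pose():
    s=ctrl.get_state();return np.array(s["position"]),Ro.from_rotvec(s["tool_rot"])
P=lambda:np.load("p.npy")
def W(X,p=None):
    p=P() if p is None else p;c,s=np.cos(p[2]),np.sin(p[2]);return np.array([p[0]+c*X[0]-s*X[1],p[1]+s*X[0]+c*X[1],X[2]])
def ori(tilt=0,yaw=0):  # tool y along press y, tool z tilted by tilt toward press +x; yaw about vertical (deg)
    b=np.array([[-1,0,0],[0,1,0],[0,0,-1.]]).T
    return Ro.from_euler("z",np.degrees(P()[2])+yaw,degrees=True)*Ro.from_euler("y",-tilt,degrees=True)*Ro.from_matrix(b)
def plan(way,start=None):
    x,R=start or pose()
    for X,T in way:
        d=np.round(R.inv().apply(X-x),3);w=np.round(np.degrees((R.inv()*T).as_rotvec()),1)
        n=max(np.linalg.norm(d)/.05,np.linalg.norm(w)/8.59)
        print(d.tolist(),w.tolist(),"rows>=%.1f"%n,"->",np.round(X,3));x=x+R.apply(d);R=R*Ro.from_rotvec(np.radians(w))
    return x,R
E
python3 - <<'E'
from h import *
from scipy.optimize import least_squares
pts=[("top",(319.3,293.7),(-.165,.08,.025)),("top",(372.5,278.3),(-.165,-.08,.025)),("top",(291.9,195.7),(.0042,.092,.3296)),("scene",(283.3,199.5),(.0042,.092,.3296))]
f=lambda p:np.concatenate([proj(n,W(X,p))-u for n,u,X in pts])
r=least_squares(f,[.6,0,0]);p=r.x;print(p,np.round(f(p).reshape(-1,2),1).tolist());np.save("p.npy",p)
for n,u,v,z in [("blue",178,298,.06),("teal",224,316,.06),("teal2",248,234,.06),("saltbox",455,237,.06),("cup",453,290,.07),("pear",197,232,.04),("vase rim",427,140,.2)]: print(n,onz("top",u,v,z).round(3))
print("vase",two((400,150),(305,175)))
print(W((-.122,0,0)),W((-.022,-.128,.23)))
M=np.array([.492,.263,.0]);up=np.array([0,0,1])
plan([(M+.15*up,ori()),(M+.15*up,ori()),(M+.045*up,ori())])
E
```

```text
[ 0.61705249 -0.05806867  0.15832026] [[-0.6, 0.5], [0.4, -0.4], [0.4, -1.1], [0.4, 1.5]]
blue [0.477 0.377 0.06 ]
teal [0.408 0.258 0.06 ]
teal2 [0.637 0.169 0.06 ]
saltbox [ 0.541 -0.41   0.06 ]
cup [ 0.386 -0.366  0.07 ]
pear [0.674 0.315 0.04 ]
vase rim [ 0.784 -0.359  0.2  ]
vase (array([ 0.80001739, -0.27724585,  0.17185567]), np.float64(0.040910277443744966))
[ 0.49657828 -0.07730315  0.        ] [ 0.61550807 -0.18793635  0.23      ]
[-0.333, -0.202, 0.086] [-0.1, -0.0, -34.3] rows>=8.0 -> [0.492 0.263 0.15 ]
[-0.0, -0.0, -0.0] [0.0, -0.0, 0.0] rows>=0.0 -> [0.492 0.263 0.15 ]
[-0.0, -0.0, 0.105] [0.0, -0.0, 0.0] rows>=2.1 -> [0.492 0.263 0.045]
```

>>> {"op": "step_arm", "data": {
  "commands": [
    {"travel": [-0.333, -0.202, 0.086], "turn": [0, 0, -34.3]},
    {"travel": [-0.333, -0.202, 0.086], "turn": [0, 0, -34.3]},
    {"travel": [-0.333, -0.202, 0.086], "turn": [0, 0, -34.3]},
    {"travel": [-0.333, -0.202, 0.086], "turn": [0, 0, -34.3]},
    {"travel": [-0.333, -0.202, 0.086], "turn": [0, 0, -34.3]}
  ],
  "gripper": 1
}}

```text
time: 0.6
position: [0.4096, 0.3872, 0.1831]
tool_rot: [0.256, -3.131, -0.0]
ft_force: [1.2, 0.9, 0.4]
grip_width: 1.002
grip_force: 0.0
```

Run:
```python
from h import *
M=np.array([.492,.263,.0]);up=np.array([0,0,1])
plan([(M+.15*up,ori()),(M+.045*up,ori())])
s=ctrl.get_state();print(s["time"],np.round(s["qd"],2),s["joint_positions"])
```

```text
[-0.061, -0.136, 0.033] [0.0, -0.0, 0.3] rows>=3.1 -> [0.492 0.263 0.15 ]
[-0.0, 0.0, 0.105] [0.0, -0.0, -0.0] rows>=2.1 -> [0.492 0.263 0.045]
0.6 [ 0.56 -0.14  0.32  0.39 -0.06 -0.26  0.93] [-0.7927725   0.1720517  -0.01293519  1.74187303  0.00214573  1.22788384
  0.92743515]
```

>>> {"op": "step_arm", "data": {
  "commands": [
    {"travel": [-0.061, -0.136, 0.033], "turn": [0, 0, 0]},
    {"travel": [-0.061, -0.136, 0.033], "turn": [0, 0, 0]},
    {"travel": [-0.061, -0.136, 0.033], "turn": [0, 0, 0]},
    {"travel": [-0.061, -0.136, 0.033], "turn": [0, 0, 0]},
    {"travel": [-0.061, -0.136, 0.033], "turn": [0, 0, 0]}
  ]
}}

```text
time: 1.1
position: [0.4913, 0.2624, 0.15]
tool_rot: [0.243, -3.131, 0.001]
ft_force: [-0.6, 1.2, 0.5]
grip_width: 1.0
grip_force: 0.0
```

Run:
```python
from h import *
M=np.array([.492,.263,.0]);up=np.array([0,0,1])
t=ctrl.get_image("top")[:,:,::-1];s=ctrl.get_image("scene")[:,:,::-1]
a=cv2.resize(t[165:310,190:420],None,fx=3,fy=3);b=cv2.resize(s[180:370,200:380],None,fx=2.3,fy=2.3)
cv2.imwrite("pics/top1.png",t);cv2.imwrite("pics/scene1.png",s)
cv2.imwrite("pics/s1.png",cv2.resize(s[180:380,190:390],None,fx=3,fy=3))
plan([(M+.045*up,ori())]); print(pose()[0])
```

```text
[-0.002, -0.003, 0.106] [0.1, -0.0, 0.1] rows>=2.1 -> [0.492 0.263 0.045]
[0.49006408 0.26571292 0.15072892]
```

View pics/s1.png

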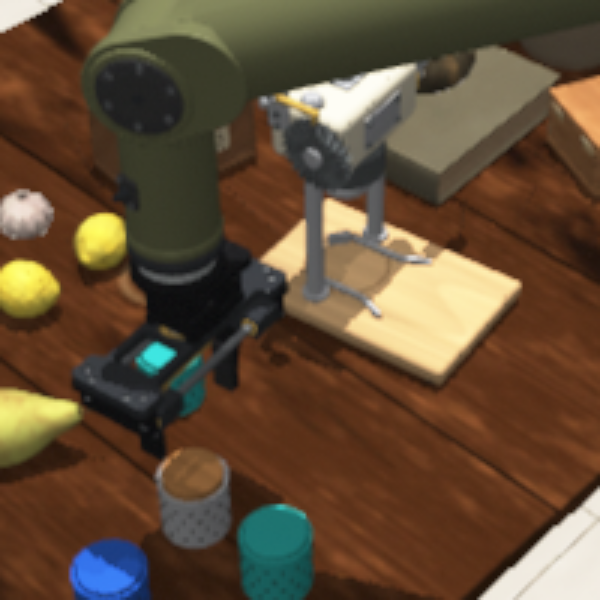

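The mould stands free below the open fingers (crop (195,490)), with the teal and blue cans clear. Descending, gripping and refining the press pose from this view.

>>> {"op": "step_arm", "data": {
  "commands": [
    {"travel": [-0.001, -0.001, 0.05], "turn": [0, 0, 0]},
    {"travel": [-0.001, -0.001, 0.085], "turn": [0, 0, 0]},
    {"travel": [-0.001, -0.001, 0.105], "turn": [0, 0, 0]},
    {"travel": [-0.001, -0.001, 0.105], "turn": [0, 0, 0]}
  ]
}}

```text
time: 1.6
position: [0.4885, 0.2644, 0.0427]
tool_rot: [0.255, -3.125, 0.003]
ft_force: [0.5, -0.6, -0.5]
grip_width: 0.999
grip_force: 0.0
```

>>> {"op": "step_arm", "data": {
  "commands": [
    {"travel": [0, 0, 0], "turn": [0, 0, 0]},
    {"travel": [0, 0, 0], "turn": [0, 0, 0]},
    {"travel": [0, 0, 0], "turn": [0, 0, 0]},
    {"travel": [0, 0, 0], "turn": [0, 0, 0]},
    {"travel": [0, 0, 0], "turn": [0, 0, 0]}
  ],
  "gripper": 0.5,
  "force": 25
}}

```text
time: 2.1
position: [0.4928, 0.2642, 0.0471]
tool_rot: [-0.249, 3.13, 0.002]
ft_force: [-1.1, 1.4, 4.6]
grip_width: 0.701
grip_force: 25.0
```

Run:
```python
from h import *
from scipy.optimize import least_squares
k=[(-.165,.08,.025),(-.165,-.08,.025),(.0042,.092,.3296)]
pts=[("top",(319.3,293.7),k[0]),("top",(372.5,278.3),k[1]),("top",(291.9,195.7),k[2]),("scene",(283.3,199.5),k[2]),("scene",(335.9,303.8),k[0]),("scene",(363.3,275.8),k[1])]
f=lambda p:np.concatenate([proj(n,W(X,p))-u for n,u,X in pts])
r=least_squares(f,[.6,0,0]);p=r.x;print(p,np.round(f(p).reshape(-1,2),1).tolist());np.save("p.npy",p)
x,R=pose();up=np.array([0,0,1]);print(x)
B=W((-.122,0,0))
plan([(x+.1*up,R),(B+(x[2]+.13)*up,ori()),(B+(x[2]+.027)*up,ori())])
```

```text
[ 0.61688373 -0.05801567  0.1513022 ] [[-1.1, 0.5], [0.0, -0.1], [0.3, -1.2], [0.3, 1.5], [0.1, 0.8], [0.7, -2.0]]
[0.49276152 0.26420846 0.04705911]
[-0.0, 0.0, -0.1] [0.0, 0.0, 0.0] rows>=2.0 -> [0.493 0.264 0.147]
[0.05, -0.337, -0.031] [0.1, 0.1, 0.4] rows>=6.8 -> [ 0.496 -0.076  0.177]
[0.0, 0.0, 0.103] [-0.0, 0.0, 0.0] rows>=2.1 -> [ 0.496 -0.076  0.074]
```

>>> {"op": "step_arm", "data": {
  "commands": [
    {"travel": [0, 0, -0.03], "turn": [0, 0, 0]},
    {"travel": [0, 0, -0.07], "turn": [0, 0, 0]},
    {"travel": [0.01, -0.05, -0.11], "turn": [0, 0, 0]},
    {"travel": [0.02, -0.1, -0.13], "turn": [0, 0, 0]},
    {"travel": [0.025, -0.145, -0.131], "turn": [0, 0, 0]}
  ]
}}

```text
time: 2.6
position: [0.4904, 0.1289, 0.177]
tool_rot: [-0.253, 3.128, 0.002]
ft_force: [1.3, -0.4, -3.9]
grip_width: 0.708
grip_force: 25.0
```

>>> {"op": "step_arm", "data": {
  "commands": [
    {"travel": [0.01, -0.048, 0], "turn": [0, 0, 0]},
    {"travel": [0.015, -0.096, 0], "turn": [0, 0, 0]},
    {"travel": [0.02, -0.14, 0], "turn": [0, 0, 0]},
    {"travel": [0.025, -0.175, 0], "turn": [0, 0, 0]},
    {"travel": [0.025, -0.192, 0], "turn": [0, 0, 0.4]}
  ]
}}

```text
time: 3.1
position: [0.4941, -0.069, 0.1742]
tool_rot: [0.229, -3.131, 0.002]
ft_force: [0.6, 0.0, -3.4]
grip_width: 0.71
grip_force: 25.0
```

>>> {"op": "step_arm", "data": {
  "commands": [
    {"travel": [0, 0, 0], "turn": [0, 0, 0]},
    {"travel": [0, 0, 0], "turn": [0, 0, 0]},
    {"travel": [0, 0, 0.03], "turn": [0, 0, 0]},
    {"travel": [0, 0, 0.06], "turn": [0, 0, 0]},
    {"travel": [0, 0, 0.06], "turn": [0, 0, 0]}
  ]
}}

```text
time: 3.6
position: [0.4918, -0.0622, 0.1107]
tool_rot: [0.242, -3.123, -0.002]
ft_force: [-0.8, 1.3, -3.7]
grip_width: 0.71
grip_force: 25.0
```

Run:
```python
from h import *
s=ctrl.get_image("scene")[:,:,::-1]; t=ctrl.get_image("top")[:,:,::-1]
b=np.hstack([cv2.resize(s[180:330,240:390],None,fx=2.6,fy=2.6),cv2.resize(t[170:320,270:420],None,fx=2.6,fy=2.6)])
cv2.imwrite("pics/s2.png",b)
print(pose()[0],ctrl.get_state()["ft_force"],ctrl.get_state()["grip_width"]);x=np.mean([pose()[0] for _ in range(5)],0)
print(x);B=W((-.122,0,.072));plan([(B,ori())])
```

```text
[ 0.49532004 -0.06301312  0.11478084] [ 0.66666843 -0.04188915 -3.79076694] 0.7050686853183602
[ 0.49532004 -0.06301312  0.11478084]
[0.001, -0.013, 0.043] [0.0, -0.1, 0.1] rows>=0.9 -> [ 0.496 -0.076  0.072]
```

View pics/s2.png

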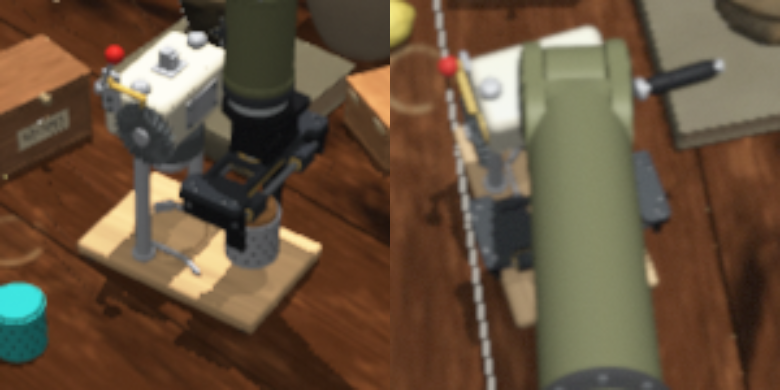

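Mould held above the board front, about 13 mm too far left; correcting while lowering.

>>> {"op": "step_arm", "data": {
  "commands": [
    {"travel": [0.001, -0.013, 0.015], "turn": [0, 0, 0]},
    {"travel": [0.001, -0.013, 0.03], "turn": [0, 0, 0]},
    {"travel": [0.001, -0.013, 0.035], "turn": [0, 0, 0]},
    {"travel": [0.001, -0.013, 0.038], "turn": [0, 0, 0]},
    {"travel": [0.001, -0.013, 0.038], "turn": [0, 0, 0]}
  ]
}}

```text
time: 4.2
position: [0.4973, -0.0767, 0.0777]
tool_rot: [-0.24, 3.131, 0.0]
ft_force: [0.4, 0.3, -3.6]
grip_width: 0.705
grip_force: 25.0
```

>>> {"op": "step_arm", "data": {
  "commands": [
    {"travel": [0, 0, 0.002], "turn": [0, 0, 0]},
    {"travel": [0, 0, 0.003], "turn": [0, 0, 0]},
    {"travel": [0, 0, 0.003], "turn": [0, 0, 0]}
  ]
}}

```text
time: 4.5
position: [0.4968, -0.0771, 0.0741]
tool_rot: [-0.239, 3.132, 0.0]
ft_force: [0.3, -0.6, -4.1]
grip_width: 0.707
grip_force: 25.0
```

>>> {"op": "step_arm", "data": {
  "commands": [
    {"travel": [0, 0, 0.001], "turn": [0, 0, 0]},
    {"travel": [0, 0, 0.002], "turn": [0, 0, 0]},
    {"travel": [0, 0, 0.002], "turn": [0, 0, 0]}
  ]
}}

```text
time: 4.8
position: [0.4968, -0.0772, 0.0721]
tool_rot: [-0.238, 3.132, 0.0]
ft_force: [-1.7, -0.1, -0.7]
grip_width: 0.706
grip_force: 25.0
```

>>> {"op": "step_arm", "data": {
  "commands": [
    {"travel": [0, 0, 0.001], "turn": [0, 0, 0]},
    {"travel": [0, 0, 0.001], "turn": [0, 0, 0]}
  ]
}}

```text
time: 5.0
position: [0.4967, -0.0773, 0.072]
tool_rot: [0.238, -3.133, -0.001]
ft_force: [-3.9, 0.2, 6.8]
grip_width: 0.706
grip_force: 25.0
```

>>> {"op": "step_arm", "data": {
  "commands": [
    {"travel": [0, 0, 0.001], "turn": [0, 0, 0]},
    {"travel": [0, 0, 0.001], "turn": [0, 0, 0]}
  ]
}}

```text
time: 5.2
position: [0.4968, -0.0773, 0.072]
tool_rot: [0.238, -3.132, -0.002]
ft_force: [-7.0, 0.2, 14.5]
grip_width: 0.708
grip_force: 25.0
```

>>> {"op": "step_arm", "data": {
  "commands": [
    {"travel": [0, 0, -0.002], "turn": [0, 0, 0]},
    {"travel": [0, 0, -0.002], "turn": [0, 0, 0]}
  ]
}}

```text
time: 5.4
position: [0.497, -0.0772, 0.0721]
tool_rot: [-0.238, 3.131, -0.0]
ft_force: [-0.0, -0.2, 1.6]
grip_width: 0.705
grip_force: 25.0
```

>>> {"op": "step_arm", "data": {
  "commands": [
    {"travel": [0, 0, 0], "turn": [0, 0, 0]},
    {"travel": [0, 0, 0], "turn": [0, 0, 0]},
    {"travel": [0, 0, 0], "turn": [0, 0, 0]},
    {"travel": [0, 0, 0], "turn": [0, 0, 0]},
    {"travel": [0, 0, 0], "turn": [0, 0, 0]}
  ],
  "gripper": 1
}}

```text
time: 5.9
position: [0.4968, -0.0772, 0.0719]
tool_rot: [-0.238, 3.132, 0.0]
ft_force: [-0.1, 1.0, -0.1]
grip_width: 0.981
grip_force: 0.0
```

>>> {"op": "step_arm", "data": {
  "commands": [
    {"travel": [0, 0, -0.03], "turn": [0, 0, 0]},
    {"travel": [0, 0, -0.06], "turn": [0, 0, 0]},
    {"travel": [0, 0, -0.1], "turn": [0, 0, 0]},
    {"travel": [0, 0, -0.1], "turn": [0, 0, 0]},
    {"travel": [0, 0, -0.1], "turn": [0, 0, 0]}
  ]
}}

```text
time: 6.4
position: [0.4973, -0.0772, 0.1728]
tool_rot: [-0.238, 3.13, 0.0]
ft_force: [-1.0, -0.2, 0.2]
grip_width: 0.999
grip_force: 0.0
```

Run:
```python
from h import *
print(pose()[0],P())
plan([(W((-.20,0,.16)),ori(20)),(W((-.20,0,.058)),ori(20)),(W((-.16,0,.058)),ori(28)),(W((-.10,0,.058)),ori(36)),(W((-.043,0,.058)),ori(36))])
```

```text
[ 0.49734673 -0.0772333   0.17277931] [ 0.61688373 -0.05801567  0.1513022 ]
[0.079, 0.001, 0.013] [0.0, -19.9, 0.0] rows>=2.3 -> [ 0.419 -0.088  0.16 ]
[0.035, 0.0, 0.095] [0.0, 0.0, 0.0] rows>=2.0 -> [ 0.419 -0.088  0.058]
[-0.038, 0.0, 0.014] [0.0, -8.0, 0.0] rows>=0.9 -> [ 0.459 -0.082  0.058]
[-0.053, -0.0, 0.028] [0.0, -8.0, 0.0] rows>=1.2 -> [ 0.518 -0.073  0.058]
[-0.046, -0.0, 0.034] [0.0, 0.0, 0.0] rows>=1.1 -> [ 0.574 -0.064  0.058]
```

>>> {"op": "step_arm", "data": {
  "commands": [
    {"travel": [0.04, 0, 0], "turn": [0, -8, 0]},
    {"travel": [0.079, 0, 0.01], "turn": [0, -16, 0]},
    {"travel": [0.079, 0.001, 0.013], "turn": [0, -20, 0]},
    {"travel": [0.079, 0.001, 0.013], "turn": [0, -20, 0]},
    {"travel": [0.079, 0.001, 0.013], "turn": [0, -20, 0]}
  ],
  "gripper": 0.35
}}

```text
time: 6.9
position: [0.4269, -0.0913, 0.1528]
tool_rot: [-0.214, 2.793, 0.044]
ft_force: [0.0, -0.2, 0.9]
grip_width: 0.633
grip_force: 0.0
```

>>> {"op": "step_arm", "data": {
  "commands": [
    {"travel": [0.017, 0, 0.047], "turn": [0, 0, 0]},
    {"travel": [0.035, 0, 0.095], "turn": [0, 0, 0]},
    {"travel": [0.035, 0, 0.095], "turn": [0, 0, 0]},
    {"travel": [0.035, 0, 0.095], "turn": [0, 0, 0]}
  ]
}}

```text
time: 7.3
position: [0.4256, -0.0907, 0.0521]
tool_rot: [-0.213, 2.796, 0.047]
ft_force: [0.4, -0.4, 0.1]
grip_width: 0.366
grip_force: 0.0
```

Run:
```python
from h import *
s=ctrl.get_state();print(s["joint_positions"].round(2),s["position"],s["grip_width"])
plan([(W((-.17,0,.058)),ori(28)),(W((-.10,0,.058)),ori(36)),(W((-.043,0,.058)),ori(36))])
S=ctrl.get_image("scene")[:,:,::-1]; t=ctrl.get_image("top")[:,:,::-1]
cv2.imwrite("pics/s3.png",np.hstack([cv2.resize(S[180:330,240:390],None,fx=2.6,fy=2.6),cv2.resize(t[170:320,270:420],None,fx=2.6,fy=2.6)]))
```

```text
[ 0.44 -0.14 -0.16  2.4  -0.3   0.59  2.22] [ 0.42559488 -0.09070849  0.05206974] 0.36568473626063225
[-0.025, 0.003, 0.002] [0.4, -8.6, -0.1] rows>=1.0 -> [ 0.449 -0.084  0.058]
[-0.061, 0.0, 0.033] [0.0, -8.0, 0.0] rows>=1.4 -> [ 0.518 -0.073  0.058]
[-0.046, 0.0, 0.034] [0.0, 0.0, 0.0] rows>=1.1 -> [ 0.574 -0.064  0.058]
```

View pics/s3.png

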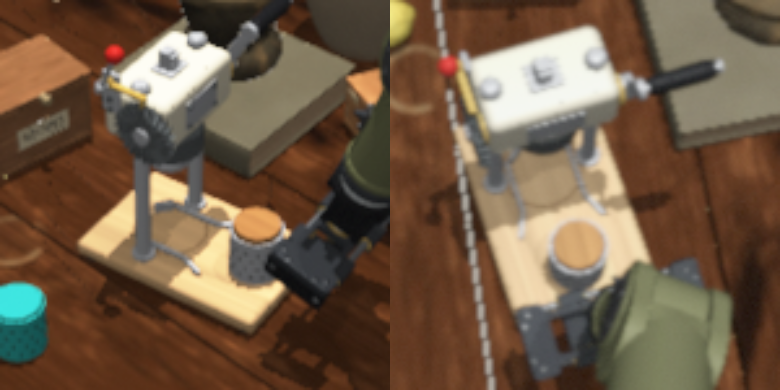

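Mould upright at the board front, fingers in front of it. Pushing in.

>>> {"op": "step_arm", "data": {
  "commands": [
    {"travel": [-0.008, 0.001, 0], "turn": [0, -3, 0]},
    {"travel": [-0.016, 0.002, 0.001], "turn": [0, -6, 0]},
    {"travel": [-0.025, 0.003, 0.002], "turn": [0.4, -8.6, 0]}
  ]
}}

```text
time: 7.7
position: [0.4495, -0.0837, 0.0629]
tool_rot: [-0.21, 2.657, 0.052]
ft_force: [-0.1, 0.9, 0.3]
grip_width: 0.348
grip_force: 0.0
```

>>> {"op": "step_arm", "data": {
  "commands": [
    {"travel": [-0.012, 0, 0.006], "turn": [0, -2, 0]},
    {"travel": [-0.024, 0, 0.012], "turn": [0, -4, 0]},
    {"travel": [-0.036, 0, 0.019], "turn": [0, -6, 0]},
    {"travel": [-0.048, 0, 0.026], "turn": [0, -7, 0]},
    {"travel": [-0.061, 0, 0.033], "turn": [0, -8, 0]}
  ]
}}

```text
time: 8.2
position: [0.5074, -0.0773, 0.0622]
tool_rot: [-0.193, 2.53, 0.063]
ft_force: [-2.0, -0.6, -0.2]
grip_width: 0.353
grip_force: 0.9
```

Run:
```python
from h import *
s=ctrl.get_state();print(s["joint_positions"].round(2),s["position"],s["ft_force"])
plan([(W((-.06,0,.058)),ori(36)),(W((-.043,0,.058)),ori(36))])
S=ctrl.get_image("scene")[:,:,::-1]; t=ctrl.get_image("top")[:,:,::-1]
cv2.imwrite("pics/s4.png",np.hstack([cv2.resize(S[180:330,240:390],None,fx=2.6,fy=2.6),cv2.resize(t[170:320,270:420],None,fx=2.6,fy=2.6)]))
```

```text
[ 0.17 -0.09  0.09  2.44 -0.8   0.32  2.69] [ 0.50735337 -0.07732192  0.06220363] [-2.0473795  -0.58216471 -0.23192128]
[-0.04, 0.002, 0.033] [0.2, -1.3, 0.0] rows>=1.0 -> [ 0.558 -0.067  0.058]
[-0.013, 0.0, 0.01] [-0.0, -0.0, 0.0] rows>=0.3 -> [ 0.574 -0.064  0.058]
```

View pics/s4.png

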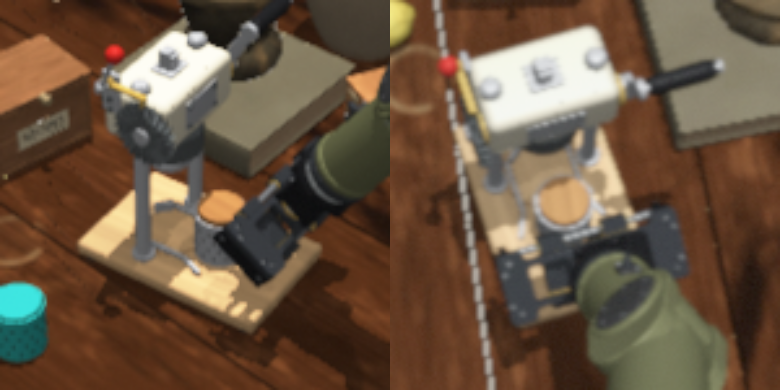

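Mould is entering the rail mouth, centred. Joint 7 is at its range end, so I'm continuing in small steps with a slight tool twist that eases it.

>>> {"op": "step_arm", "data": {
  "commands": [
    {"travel": [-0.012, 0.001, 0.01], "turn": [0, 0, 2]},
    {"travel": [-0.024, 0.001, 0.02], "turn": [0, 0, 4]},
    {"travel": [-0.034, 0.002, 0.028], "turn": [0, 0, 5]},
    {"travel": [-0.034, 0.002, 0.028], "turn": [0, 0, 5]}
  ]
}}

```text
time: 8.7
position: [0.5507, -0.0668, 0.0581]
tool_rot: [-0.086, 2.539, 0.1]
ft_force: [0.2, 1.4, 0.5]
grip_width: 0.351
grip_force: 0.1
```

Run:
```python
from h import *
s=ctrl.get_state();print(s["joint_positions"].round(2),s["qd"].round(2),s["position"],s["ft_force"])
x,R=pose();print((ori(36).inv()*R).as_rotvec(degrees=True))
plan([(W((-.055,0,.058)),R),(W((-.043,0,.058)),R)])
```

```text
[ 0.16  0.01  0.05  2.36 -0.8   0.28  2.56] [ 0.   -0.02  0.03  0.04  0.   -0.01  0.03] [ 0.55071118 -0.06679788  0.05812218] [0.20778401 1.36781478 0.51185779]
[-0.23822107  1.37161882  4.87209333]
[-0.01, -0.001, 0.007] [0.0, 0.0, 0.0] rows>=0.2 -> [ 0.563 -0.066  0.058]
[-0.01, 0.001, 0.007] [0.0, 0.0, 0.0] rows>=0.2 -> [ 0.574 -0.064  0.058]
```

>>> {"op": "step_arm", "data": {
  "commands": [
    {"travel": [-0.006, 0, 0.004], "turn": [0, 0, 0]},
    {"travel": [-0.012, 0, 0.009], "turn": [0, 0, 0]},
    {"travel": [-0.014, 0, 0.01], "turn": [0, 0, 0]},
    {"travel": [-0.014, 0, 0.01], "turn": [0, 0, 0]}
  ]
}}

```text
time: 9.1
position: [0.5645, -0.0643, 0.0554]
tool_rot: [-0.087, 2.544, 0.104]
ft_force: [-5.6, 4.1, 3.8]
grip_width: 0.35
grip_force: 3.7
```

>>> {"op": "step_arm", "data": {
  "commands": [
    {"travel": [-0.003, 0, 0.002], "turn": [0, 0, 0]},
    {"travel": [-0.005, 0, 0.003], "turn": [0, 0, 0]},
    {"travel": [-0.005, 0, 0.003], "turn": [0, 0, 0]}
  ]
}}

```text
time: 9.4
position: [0.5698, -0.0635, 0.0555]
tool_rot: [-0.088, 2.545, 0.105]
ft_force: [-6.8, 4.3, 4.1]
grip_width: 0.353
grip_force: 4.2
```

Run:
```python
from h import *
S=ctrl.get_image("scene")[:,:,::-1]; t=ctrl.get_image("top")[:,:,::-1]
cv2.imwrite("pics/s5.png",np.hstack([cv2.resize(S[180:330,240:390],None,fx=2.6,fy=2.6),cv2.resize(t[170:320,270:420],None,fx=2.6,fy=2.6)]))
p=P();c=np.array([[np.cos(p[2]),np.sin(p[2])],[-np.sin(p[2]),np.cos(p[2])]]);print(c@(pose()[0][:2]-p[:2]),pose()[0])
```

```text
[-0.0474192   0.00167578] [ 0.56975369 -0.06350632  0.05550351]
```

>>> {"op": "step_arm", "data": {
  "commands": [
    {"travel": [-0.002, 0, 0.001], "turn": [0, 0, 0]},
    {"travel": [-0.003, 0, 0.002], "turn": [0, 0, 0]},
    {"travel": [-0.003, 0, 0.002], "turn": [0, 0, 0]}
  ]
}}

```text
time: 9.8
position: [0.5731, -0.063, 0.0554]
tool_rot: [-0.088, 2.545, 0.105]
ft_force: [-7.7, 5.3, 4.9]
grip_width: 0.35
grip_force: 5.1
```

>>> {"op": "step_arm", "data": {
  "commands": [
    {"travel": [-0.002, 0, 0.001], "turn": [0, 0, 0]},
    {"travel": [-0.003, 0, 0.002], "turn": [0, 0, 0]},
    {"travel": [-0.003, 0, 0.002], "turn": [0, 0, 0]}
  ]
}}

```text
time: 10.1
position: [0.575, -0.0627, 0.0547]
tool_rot: [-0.088, 2.547, 0.107]
ft_force: [-18.9, 3.6, 14.2]
grip_width: 0.35
grip_force: 10.5
```

Run:
```python
from h import *
S=ctrl.get_image("scene")[:,:,::-1]; t=ctrl.get_image("top")[:,:,::-1]
cv2.imwrite("pics/s5.png",np.hstack([cv2.resize(S[180:330,240:390],None,fx=2.6,fy=2.6),cv2.resize(t[170:320,270:420],None,fx=2.6,fy=2.6)]))
p=P();c=np.array([[np.cos(p[2]),np.sin(p[2])],[-np.sin(p[2]),np.cos(p[2])]]);print(c@(pose()[0][:2]-p[:2]),pose()[0])
```

```text
[-0.04210343  0.00173562] [ 0.5749997  -0.06264595  0.05469954]
```

>>> {"op": "step_arm", "data": {
  "commands": [
    {"travel": [-0.002, 0, 0.001], "turn": [0, 0, 0]},
    {"travel": [-0.002, 0, 0.001], "turn": [0, 0, 0]},
    {"travel": [-0.002, 0, 0.001], "turn": [0, 0, 0]}
  ]
}}

```text
time: 10.5
position: [0.5757, -0.0624, 0.0541]
tool_rot: [-0.088, 2.55, 0.108]
ft_force: [-26.8, 2.9, 18.0]
grip_width: 0.351
grip_force: 14.6
```

>>> {"op": "step_arm", "data": {
  "commands": [
    {"travel": [0.012, 0, -0.009], "turn": [0, 0, 0]},
    {"travel": [0.04, 0, -0.03], "turn": [0, 0, 0]},
    {"travel": [0.06, 0, -0.06], "turn": [0, 0, 0]},
    {"travel": [0.06, 0, -0.06], "turn": [0, 0, 0]}
  ]
}}

```text
time: 10.9
position: [0.5004, -0.0756, 0.0777]
tool_rot: [-0.081, 2.532, 0.093]
ft_force: [1.0, -0.4, 0.7]
grip_width: 0.348
grip_force: 0.0
```

Run:
```python
from h import *
S=ctrl.get_image("scene")[:,:,::-1]; t=ctrl.get_image("top")[:,:,::-1]
cv2.imwrite("pics/s5.png",np.hstack([cv2.resize(S[180:310,250:380],None,fx=3,fy=3),cv2.resize(t[170:300,280:410],None,fx=3,fy=3)]))
print(pose()[0])
for h in(.089,.101): print([proj(n,W((0,0,h)))for n in("scene","top")])
for n in("scene","top"): print(n,proj(n,W((-.0,0,.025))))
```

```text
[ 0.49835393 -0.07391533  0.07346219]
[array([305.02175291, 252.0009838 ]), array([328.1998235 , 225.51375943])]
[array([305.00535391, 248.96949766]), array([328.23089003, 223.78680878])]
scene [305.1068576  267.73326425]
top [328.04070763 234.35881945]
```

View pics/s5.png

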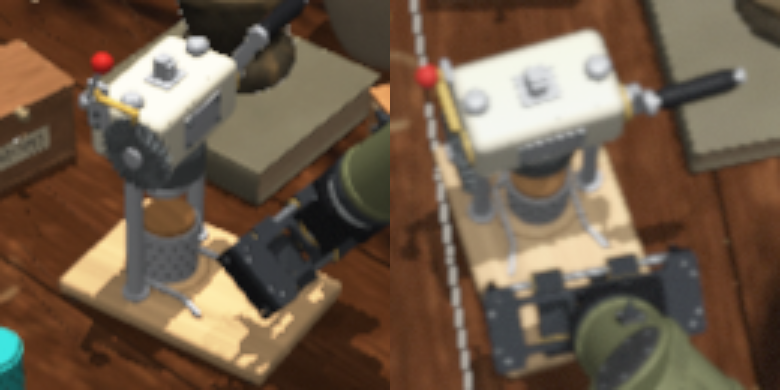

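Mould is home between the columns (scene (307,252), predicted (305,250)), pawl lever still forward, crank untouched. Next I check where the plant is and plan the lever push.

Run:
```python
from h import *
p=P();c=np.array([[np.cos(p[2]),np.sin(p[2])],[-np.sin(p[2]),np.cos(p[2])]])
for u,v in [(290,160),(340,160),(370,160),(390,170),(410,110)]:
    print((u,v),[(z,(c@(onz("top",u,v,z)[:2]-p[:2])).round(2).tolist()) for z in(.25,.35,.45)])
x,R=pose()
R1=ori(40)
plan([(W((-.13,.0,.20)),R),(W((-.10,.092,.335)),ori(30)*Ro.from_euler("z",20,degrees=True)),(W((-.05,.092,.333)),ori(30)*Ro.from_euler("z",20,degrees=True))])
```

```text
(290, 160) [(0.25, [0.14, 0.06]), (0.35, [0.09, 0.07]), (0.45, [0.03, 0.08])]
(340, 160) [(0.25, [0.1, -0.06]), (0.35, [0.05, -0.04]), (0.45, [-0.0, -0.02])]
(370, 160) [(0.25, [0.08, -0.14]), (0.35, [0.03, -0.11]), (0.45, [-0.02, -0.09])]
(390, 170) [(0.25, [0.04, -0.18]), (0.35, [-0.01, -0.15]), (0.45, [-0.06, -0.12])]
(410, 110) [(0.25, [0.2, -0.29]), (0.35, [0.14, -0.26]), (0.45, [0.08, -0.22])]
[-0.063, 0.004, -0.11] [0.0, 0.0, 0.0] rows>=2.5 -> [ 0.488 -0.078  0.2  ]
[-0.093, 0.1, -0.094] [1.1, 4.5, 15.0] rows>=3.3 -> [0.504 0.018 0.335]
[-0.04, 0.015, 0.027] [-0.0, -0.0, -0.0] rows>=1.0 -> [0.554 0.025 0.333]
```

>>> {"op": "step_arm", "data": {
  "commands": [
    {"travel": [-0.031, 0.002, -0.055], "turn": [0, 0, 0]},
    {"travel": [-0.063, 0.004, -0.11], "turn": [0, 0, 0]},
    {"travel": [-0.063, 0.004, -0.11], "turn": [0, 0, 0]}
  ],
  "gripper": 0,
  "force": 20
}}

```text
time: 11.3
position: [0.5026, -0.0828, 0.1921]
tool_rot: [-0.085, 2.551, 0.105]
ft_force: [0.5, -0.8, 0.5]
grip_width: 0.165
grip_force: 0.0
```

>>> {"op": "step_arm", "data": {
  "commands": [
    {"travel": [-0.03, 0.033, -0.031], "turn": [0, 2, 5]},
    {"travel": [-0.06, 0.066, -0.062], "turn": [0, 3, 10]},
    {"travel": [-0.093, 0.1, -0.094], "turn": [1.1, 4.5, 15]},
    {"travel": [-0.093, 0.1, -0.094], "turn": [1.1, 4.5, 15]},
    {"travel": [-0.093, 0.1, -0.094], "turn": [1.1, 4.5, 15]}
  ]
}}

```text
time: 11.8
position: [0.5393, 0.0163, 0.3246]
tool_rot: [0.248, 2.641, 0.191]
ft_force: [0.7, 1.0, 0.7]
grip_width: 0.007
grip_force: 0.0
```

Run:
```python
from h import *
s=ctrl.get_state();print(s["joint_positions"].round(2),s["position"],s["ft_force"])
p=P();c=np.array([[np.cos(p[2]),np.sin(p[2])],[-np.sin(p[2]),np.cos(p[2])]]);print(c@(s["position"][:2]-p[:2]))
x,R=pose();T=ori(30)*Ro.from_euler("z",20,degrees=True)
plan([(W((-.05,.092,.325)),T),(W((-.01,.092,.328)),T),(W((.031,.092,.326)),T)])
```

```text
[ 0.   -0.3  -0.03  1.99 -0.11  0.96  1.4 ] [0.5393217  0.01633032 0.32460217] [0.73905318 0.98359801 0.65684334]
[-0.0654701   0.08518722]
[-0.011, 0.011, 0.007] [0.6, -1.5, 0.3] rows>=0.3 -> [0.554 0.025 0.325]
[-0.034, 0.012, 0.018] [0.0, 0.0, -0.0] rows>=0.8 -> [0.593 0.031 0.328]
[-0.032, 0.012, 0.022] [0.0, 0.0, -0.0] rows>=0.8 -> [0.634 0.038 0.326]
```

>>> {"op": "step_arm", "data": {
  "commands": [
    {"travel": [-0.011, 0.011, 0.007], "turn": [0, 0, 0]},
    {"travel": [-0.022, 0.015, 0.013], "turn": [0, 0, 0]},
    {"travel": [-0.033, 0.019, 0.019], "turn": [0, 0, 0]},
    {"travel": [-0.045, 0.023, 0.025], "turn": [0, 0, 0]}
  ]
}}

```text
time: 12.2
position: [0.5911, 0.0258, 0.3198]
tool_rot: [0.259, 2.649, 0.187]
ft_force: [-2.7, -1.8, -0.2]
grip_width: 0.002
grip_force: 0.9
```

>>> {"op": "step_arm", "data": {
  "commands": [
    {"travel": [-0.008, 0.003, 0.005], "turn": [0, 0, 0]},
    {"travel": [-0.016, 0.006, 0.01], "turn": [0, 0, 0]},
    {"travel": [-0.024, 0.009, 0.016], "turn": [0, 0, 0]},
    {"travel": [-0.024, 0.009, 0.016], "turn": [0, 0, 0]}
  ]
}}

```text
time: 12.6
position: [0.6213, 0.0305, 0.3189]
tool_rot: [0.259, 2.647, 0.187]
ft_force: [0.3, -2.7, -0.3]
grip_width: 0.004
grip_force: 0.8
```

Run:
```python
from h import *
s=ctrl.get_state();print(s["joint_positions"].round(2),s["position"],s["ft_force"])
p=P();c=np.array([[np.cos(p[2]),np.sin(p[2])],[-np.sin(p[2]),np.cos(p[2])]]);print(c@(s["position"][:2]-p[:2]))
T=ori(30)*Ro.from_euler("z",20,degrees=True)
plan([(W((.031,.092,.326)),T)])
t=ctrl.get_image("top");S=ctrl.get_image("scene")
print(blobs(t,(0,180,120),(6,255,255),(280,165,320,210),3)[0]); print(blobs(S,(0,180,120),(6,255,255),(260,170,310,215),3)[0])
for a in (0,.4,.8): X=W((.026+.056*np.sin(a-.4),.092,.278+.056*np.cos(a-.4)));print(a,proj("top",X),proj("scene",X))
```

```text
[-0.   -0.11 -0.05  1.84 -0.08  0.92  1.36] [0.62133161 0.03046521 0.31893076] [ 0.28678382 -2.67002272 -0.31511083]
[0.01773339 0.08679963]
[-0.012, 0.01, 0.0] [0.3, -1.8, -0.1] rows>=0.3 -> [0.634 0.038 0.326]
[]
[]
0 [292.19722514 194.48275666] [283.56331265 200.95735879]
0.4 [289.63385244 185.97841598] [276.97061358 196.91273831]
0.8 [287.28169924 179.22424002] [270.5703212  195.61363459]
```

Run:
```python
from h import *
t=ctrl.get_image("top")[:,:,::-1];S=ctrl.get_image("scene")[:,:,::-1]
cv2.imwrite("pics/s6.png",np.hstack([cv2.resize(S[150:280,230:360],None,fx=3,fy=3),cv2.resize(t[140:270,250:380],None,fx=3,fy=3)]))
```

```text
(no output)
```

View pics/s6.png

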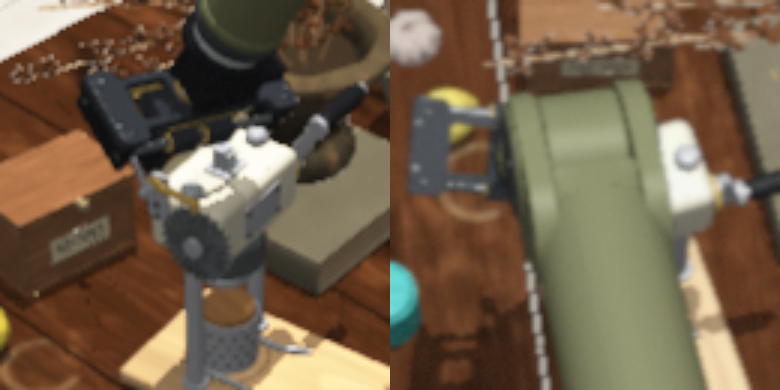

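The knob is hidden by the gripper here; backing off to measure it by mask.

>>> {"op": "step_arm", "data": {
  "commands": [
    {"travel": [0.04, -0.015, -0.015], "turn": [0, 0, 0]},
    {"travel": [0.08, -0.04, -0.03], "turn": [0, 0, 0]},
    {"travel": [0.1, -0.07, -0.03], "turn": [0, 0, 0]},
    {"travel": [0.1, -0.07, -0.03], "turn": [0, 0, 0]}
  ]
}}

```text
time: 13.2
position: [0.5211, -0.0246, 0.2833]
tool_rot: [0.268, 2.661, 0.187]
ft_force: [0.4, -0.4, 0.1]
grip_width: 0.001
grip_force: 0.0
```

Run:
```python
from h import *
s=ctrl.get_state();print(s["position"],s["ft_force"])
t=ctrl.get_image("top");S=ctrl.get_image("scene")
print(blobs(t,(0,180,120),(6,255,255),(270,165,320,210),3)[0]); print(blobs(S,(0,180,120),(6,255,255),(260,170,310,215),3)[0])
```

```text
[ 0.52110859 -0.02456089  0.28333854] [ 0.37834464 -0.3623708   0.0617174 ]
[([287.2, 180.5], [283, 177, 9, 7, 38])]
[([271.1, 194.6], [268, 192, 7, 6, 37])]
```

Knob measured at top (287.2,180.5), scene (271.1,194.6): matches the lever at about 0.77 rad (release). Now the crank.

```bash
cat >> h.py <<'E'
def hp(c,y=-.130): a=c-.838;return W((-.022+.06*np.sin(a),y,.23+.06*np.cos(a)))
def co(t): return ori(t)*Ro.from_euler("z",90,degrees=True)
def topress(x):
    p=P();return np.r_[np.array([[np.cos(p[2]),np.sin(p[2])],[-np.sin(p[2]),np.cos(p[2])]])@(x[:2]-p[:2]),x[2]]
E
python3 - <<'E'
from h import *
for c in(0,.26): print(c,[proj(n,hp(c,y)).round(1).tolist() for n in("top","scene") for y in(-.094,-.162)])
for pr in [((247,99),(203,133)),((270,80),(215,118))]: X,e=two(*pr);print("plant",X,e,topress(X))
S=cv2.imread("pics/s5.png");T=S[:,390:];g=cv2.cvtColor(T,cv2.COLOR_BGR2GRAY)
k=(g[60:125,265:345]<45).astype(np.uint8);ys,xs=np.nonzero(k);r=cv2.fitLine(np.c_[xs,ys].astype(np.float32),cv2.DIST_HUBER,0,.01,.01).ravel();print("sleeve top px",xs.min()/3+265/3+280,xs.max()/3+265/3+280,(r[2]+265)/3+280,(r[3]+60)/3+170,r[:2])
up=np.array([0,0,1]);x,R=pose()
q=hp(.26)
back=co(35).as_matrix()[:,2]
plan([(W((-.12,.0,.40)),ori(30)*Ro.from_euler("z",55,degrees=True)),(W((-.10,-.13,.40)),co(35)),(q-.07*back,co(35)),(q,co(35))])
E
```

```text
0 [[372.4, 209.7], [398.0, 202.5], [342.3, 195.4], [354.5, 184.7]]
0.26 [[371.2, 203.9], [396.8, 196.7], [339.0, 191.2], [351.2, 180.6]]
plant [0.80023899 0.11391846 0.48374886] 0.02439801644244484 [0.20717542 0.14233356 0.48374886]
plant [0.83087892 0.05296656 0.49567543] 0.014888225724462464 [0.22827829 0.07745978 0.49567543]
sleeve top px 370.0 394.0 381.4984 202.1598 [ 0.94824535 -0.31753862]
[-0.039, -0.038, -0.116] [-0.4, -2.4, 34.8] rows>=4.1 -> [ 0.498 -0.076  0.4  ]
[-0.116, -0.06, 0.01] [-4.9, -1.5, 35.0] rows>=4.1 -> [ 0.538 -0.202  0.4  ]
[-0.0, -0.032, 0.054] [0.0, -0.0, 0.0] rows>=1.3 -> [ 0.543 -0.201  0.338]
[-0.0, -0.0, 0.07] [0.0, -0.0, 0.0] rows>=1.4 -> [ 0.582 -0.195  0.28 ]
```

>>> {"op": "step_arm", "data": {
  "commands": [
    {"travel": [-0.008, -0.008, -0.03], "turn": [0, 0, 8]},
    {"travel": [-0.016, -0.016, -0.06], "turn": [0, 0, 16]},
    {"travel": [-0.025, -0.025, -0.09], "turn": [0, -1, 24]},
    {"travel": [-0.039, -0.038, -0.116], "turn": [-0.4, -2.4, 32]},
    {"travel": [-0.039, -0.038, -0.116], "turn": [-0.4, -2.4, 34.8]}
  ],
  "gripper": 0.6
}}

```text
time: 13.8
position: [0.527, -0.0787, 0.3815]
tool_rot: [1.067, 2.491, 0.379]
ft_force: [0.5, -1.0, 0.1]
grip_width: 0.37
grip_force: 0.0
```

>>> {"op": "step_arm", "data": {
  "commands": [
    {"travel": [-0.03, -0.015, 0], "turn": [-1, 0, 8]},
    {"travel": [-0.06, -0.03, 0], "turn": [-2, -0.5, 16]},
    {"travel": [-0.09, -0.045, 0], "turn": [-3, -1, 24]},
    {"travel": [-0.116, -0.06, 0.01], "turn": [-4, -1, 32]},
    {"travel": [-0.116, -0.06, 0.01], "turn": [-4.9, -1.5, 35]}
  ]
}}

```text
time: 14.3
position: [0.5658, -0.2055, 0.3718]
tool_rot: [1.777, 2.058, 0.626]
ft_force: [-0.7, 0.3, 0.0]
grip_width: 0.597
grip_force: 0.0
```

Run:
```python
from h import *
s=ctrl.get_state();print(s["joint_positions"].round(2),s["position"],s["ft_force"],s["grip_width"],topress(s["position"]))
q=hp(.26);b=co(42).as_matrix()[:,2]
plan([(q-.06*b,co(42)),(q,co(42))])
```

```text
[ 0.87 -0.13 -0.32  1.78 -0.47  1.08  0.82] [ 0.56575702 -0.205532    0.37180587] [-0.66682783  0.3083148   0.02505235] 0.5966435634653339 [-0.07277711 -0.13812495  0.37180587]
[0.007, -0.044, 0.028] [-9.3, -1.1, -0.7] rows>=1.1 -> [ 0.543 -0.201  0.325]
[0.0, -0.0, 0.06] [0.0, -0.0, -0.0] rows>=1.2 -> [ 0.582 -0.195  0.28 ]
```

>>> {"op": "step_arm", "data": {
  "commands": [
    {"travel": [0.003, -0.022, 0.014], "turn": [-4.6, -0.5, 0]},
    {"travel": [0.007, -0.044, 0.028], "turn": [-9.3, -1.1, -0.7]},
    {"travel": [0.007, -0.044, 0.028], "turn": [-9.3, -1.1, -0.7]},
    {"travel": [0.007, -0.044, 0.028], "turn": [-9.3, -1.1, -0.7]}
  ]
}}

```text
time: 14.7
position: [0.5423, -0.1963, 0.3257]
tool_rot: [1.664, 1.953, 0.747]
ft_force: [1.1, -0.5, 1.7]
grip_width: 0.602
grip_force: 0.0
```

Run:
```python
from h import *
s=ctrl.get_state();print(s["joint_positions"].round(2),s["ft_force"],topress(s["position"]))
plan([(hp(.26),co(42))])
t=ctrl.get_image("top");S=ctrl.get_image("scene")
cv2.imwrite("pics/s7.png",np.hstack([cv2.resize(S[140:270,280:410],None,fx=3,fy=3),cv2.resize(t[130:260,300:430],None,fx=3,fy=3)])[:,:,::-1])
```

```text
[ 0.86 -0.24 -0.24  2.03 -0.72  0.9   1.1 ] [ 1.14046678 -0.45429134  1.72150868] [-0.09456232 -0.12550569  0.32566573]
[-0.005, -0.001, 0.06] [-0.1, -0.2, 0.4] rows>=1.2 -> [ 0.582 -0.195  0.28 ]
```

View pics/s7.png

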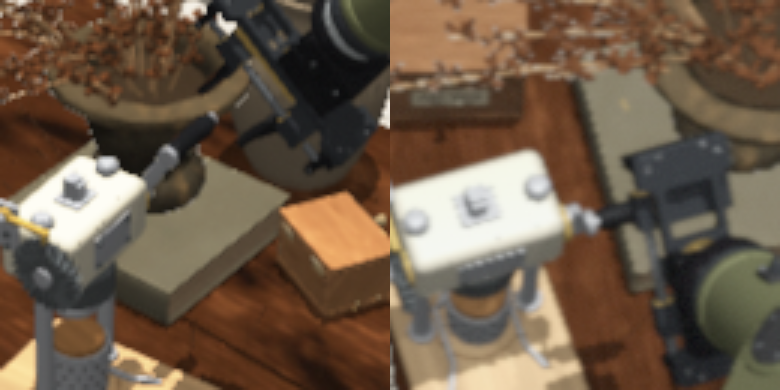

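Run:
```python
from h import *
x,R=pose();M=R.as_matrix()
print(M.round(2))
for d in(0,.06):
  for s in(-1,1):
    X=x+M[:,2]*(d+.014)+s*.03*M[:,1];u,v=proj("scene",X),proj("top",X);print(d,s,X.round(3),"scene crop",((u-[280,140])*3).round(),"top crop",((v-[300,130])*3+[390,0]).round())
for y in(-.094,-.13,-.162): u,v=proj("scene",hp(.26,y)),proj("top",hp(.26,y));print(y,((u-[280,140])*3).round(),((v-[300,130])*3+[390,0]).round())
```

```text
[[-0.16  0.73  0.66]
 [ 0.99  0.12  0.1 ]
 [-0.01  0.67 -0.74]]
0 -1 [ 0.532 -0.2    0.299] scene crop [241. 138.] top crop [664. 254.]
0 1 [ 0.576 -0.193  0.339] scene crop [203.  88.] top crop [650. 186.]
0.06 -1 [ 0.572 -0.194  0.255] scene crop [203. 163.] top crop [643. 235.]
0.06 1 [ 0.616 -0.186  0.295] scene crop [166. 114.] top crop [629. 168.]
-0.094 [177. 154.] [604. 222.]
-0.13 [197. 136.] [644. 210.]
-0.162 [214. 122.] [680. 200.]
```

Fingers straddle the handle's line (fingertip at scene crop (240,140), handle tip (215,118) as predicted). Going in and gripping lightly.

>>> {"op": "step_arm", "data": {
  "commands": [
    {"travel": [-0.005, 0, 0.03], "turn": [0, 0, 0]},
    {"travel": [-0.007, 0, 0.05], "turn": [0, 0, 0]},
    {"travel": [-0.007, 0, 0.06], "turn": [0, 0, 0]},
    {"travel": [-0.007, 0, 0.06], "turn": [0, 0, 0]}
  ]
}}

```text
time: 15.2
position: [0.5843, -0.1978, 0.2814]
tool_rot: [1.662, 1.953, 0.748]
ft_force: [-0.2, 0.3, 0.2]
grip_width: 0.596
grip_force: 0.0
```

>>> {"op": "step_arm", "data": {
  "commands": [
    {"travel": [0, 0, 0], "turn": [0, 0, 0]},
    {"travel": [0, 0, 0], "turn": [0, 0, 0]},
    {"travel": [0, 0, 0], "turn": [0, 0, 0]},
    {"travel": [0, 0, 0], "turn": [0, 0, 0]},
    {"travel": [0, 0, 0], "turn": [0, 0, 0]}
  ],
  "gripper": 0.1,
  "force": 15
}}

```text
time: 15.7
position: [0.5832, -0.1989, 0.282]
tool_rot: [1.663, 1.948, 0.748]
ft_force: [3.5, 0.9, 4.6]
grip_width: 0.232
grip_force: 2.8
```

Run:
```python
from h import *
s=ctrl.get_state();x,R=pose();print(topress(x),topress(hp(.26)),s["joint_positions"].round(2),s["ft_force"],s["grip_width"],s["grip_force"])
A=lambda c,b=.26: R.inv().apply(hp(c)-hp(b))
for c in(.26,.16,.06,.0): print(c,A(c).round(4))
```

```text
[-0.05450209 -0.13423026  0.28195827] [-0.05478099 -0.13        0.28025342] [ 0.83 -0.13 -0.28  2.03 -0.73  0.77  1.12] [3.51248542 0.92246997 4.61346611] 0.2322396544353563 2.846473753452301
0.26 [0. 0. 0.]
0.16 [ 0.     -0.006  -0.0006]
0.06 [ 0.0001 -0.012  -0.0007]
0.0 [ 0.0001 -0.0156 -0.0004]
```

>>> {"op": "step_arm", "data": {
  "commands": [
    {"travel": [0, 0, 0], "turn": [0, 0, 0]},
    {"travel": [0, -0.003, 0], "turn": [0, 0, 0]},
    {"travel": [0, -0.006, -0.0005], "turn": [0, 0, 0]},
    {"travel": [0, -0.009, -0.0005], "turn": [0, 0, 0]},
    {"travel": [0, -0.009, -0.0005], "turn": [0, 0, 0]}
  ],
  "force": 25
}}

```text
time: 16.2
position: [0.5761, -0.2001, 0.2764]
tool_rot: [1.663, 1.948, 0.748]
ft_force: [0.7, 0.4, 6.6]
grip_width: 0.221
grip_force: 25.0
```

>>> {"op": "step_arm", "data": {
  "commands": [
    {"travel": [0, -0.003, 0], "turn": [0, 0, 0]},
    {"travel": [0, -0.005, 0], "turn": [0, 0, 0]},
    {"travel": [0, -0.005, 0], "turn": [0, 0, 0]},
    {"travel": [0, -0.005, 0], "turn": [0, 0, 0]}
  ]
}}

```text
time: 16.6
position: [0.5725, -0.2007, 0.273]
tool_rot: [1.663, 1.949, 0.747]
ft_force: [2.4, 2.3, 6.2]
grip_width: 0.218
grip_force: 25.0
```

Run:
```python
from h import *
s=ctrl.get_state();x,R=pose();q=topress(x);print(q,s["ft_force"],R.inv().apply(s["ft_force"]),s["grip_width"],s["grip_force"],"crank",.838+np.arctan2(q[0]+.022,q[2]-.23),np.hypot(q[0]+.022,q[2]-.23))
```

```text
[-0.06535479 -0.13434885  0.27303536] [2.38832515 2.25038812 6.21975593] [ 1.8325026   6.18446216 -2.80144063] 0.21847524691656592 25.00037580728531 crank 0.048904262923255004 0.06108747594757579
```

Load of about 6 N is on the hand. Planning the arc back.

Run:
```python
from h import *
x,R=pose();b=.05
for st in np.arange(.05,2.3,.4):
    print(round(st,2),[(R.inv().apply(hp(c)-hp(st))*1000).round(1).tolist()[1:] for c in st+.08*np.arange(1,6)])
```

```text
0.05 [[4.8, -0.1], [9.6, 0.3], [14.3, 1.0], [19.0, 2.0], [23.6, 3.5]]
0.45 [[4.4, 1.8], [8.7, 4.0], [12.8, 6.5], [16.7, 9.3], [20.4, 12.4]]
0.85 [[3.4, 3.4], [6.5, 7.1], [9.3, 11.0], [11.8, 15.1], [13.9, 19.3]]
1.25 [[1.8, 4.4], [3.2, 9.0], [4.3, 13.7], [5.0, 18.5], [5.3, 23.2]]
1.65 [[-0.1, 4.8], [-0.5, 9.6], [-1.4, 14.3], [-2.6, 18.9], [-4.2, 23.5]]
2.05 [[-1.9, 4.4], [-4.2, 8.6], [-6.8, 12.6], [-9.8, 16.4], [-13.0, 20.0]]
```

>>> {"op": "step_arm", "data": {
  "commands": [
    {"travel": [0, 0.004, 0], "turn": [0, 0, 0]},
    {"travel": [0, 0.008, 0], "turn": [0, 0, 0]},
    {"travel": [0, 0.008, 0], "turn": [0, 0, 0]}
  ]
}}

```text
time: 16.9
position: [0.5793, -0.1996, 0.2792]
tool_rot: [1.662, 1.948, 0.748]
ft_force: [3.9, 0.7, 5.0]
grip_width: 0.22
grip_force: 25.0
```

>>> {"op": "step_arm", "data": {
  "commands": [
    {"travel": [0, 0.004, 0.0005], "turn": [0, 0, 0]},
    {"travel": [0, 0.008, 0.001], "turn": [0, 0, 0]},
    {"travel": [0, 0.012, 0.002], "turn": [0, 0, 0]},
    {"travel": [0, 0.0155, 0.0033], "turn": [0, 0, 0]},
    {"travel": [0, 0.0155, 0.0033], "turn": [0, 0, 0]}
  ]
}}

```text
time: 17.4
position: [0.593, -0.1973, 0.2869]
tool_rot: [1.662, 1.948, 0.748]
ft_force: [4.6, 0.4, 4.3]
grip_width: 0.216
grip_force: 25.0
```

Run:
```python
from h import *
s=ctrl.get_state();x,R=pose();q=topress(x);print(q,R.inv().apply(s["ft_force"]),s["joint_positions"].round(2),"crank",.838+np.arctan2(q[0]+.022,q[2]-.23),np.hypot(q[0]+.022,q[2]-.23))
```

```text
[-0.04463882 -0.13409096  0.28691203] [-0.37562044  6.33342691 -0.09955408] [ 0.83 -0.12 -0.29  2.01 -0.72  0.77  1.1 ] crank 0.45940345452119874 0.06124945269446274
```

Past the old tooth with 6.3 N still pulling: the pawl is clear. Lowering.

>>> {"op": "step_arm", "data": {
  "commands": [
    {"travel": [0, 0.0044, 0.0018], "turn": [0, 0, 0]},
    {"travel": [0, 0.0087, 0.004], "turn": [0, 0, 0]},
    {"travel": [0, 0.0128, 0.0065], "turn": [0, 0, 0]},
    {"travel": [0, 0.0167, 0.0093], "turn": [0, 0, 0]},
    {"travel": [0, 0.0204, 0.0124], "turn": [0, 0, 0]}
  ]
}}

```text
time: 17.9
position: [0.616, -0.1936, 0.2911]
tool_rot: [1.662, 1.948, 0.748]
ft_force: [5.4, 1.3, 3.5]
grip_width: 0.218
grip_force: 25.0
```

>>> {"op": "step_arm", "data": {
  "commands": [
    {"travel": [0, 0.0034, 0.0034], "turn": [0, 0, 0]},
    {"travel": [0, 0.0065, 0.0071], "turn": [0, 0, 0]},
    {"travel": [0, 0.0093, 0.011], "turn": [0, 0, 0]},
    {"travel": [0, 0.0118, 0.0151], "turn": [0, 0, 0]},
    {"travel": [0, 0.0139, 0.0193], "turn": [0, 0, 0]}
  ]
}}

```text
time: 18.4
position: [0.6392, -0.1898, 0.2858]
tool_rot: [1.662, 1.948, 0.748]
ft_force: [8.5, 0.3, 2.3]
grip_width: 0.218
grip_force: 25.0
```

Run:
```python
from h import *
s=ctrl.get_state();x,R=pose();q=topress(x);print(q,R.inv().apply(s["ft_force"]),s["joint_positions"].round(2),"crank",.838+np.arctan2(q[0]+.022,q[2]-.23),np.hypot(q[0]+.022,q[2]-.23))
```

```text
[ 0.00218509 -0.13362394  0.28579733] [-1.08510016  7.81699407  4.00081056] [ 0.8  -0.04 -0.34  1.94 -0.66  0.71  1.01] crank 1.2470021374367017 0.06081332311010574
```

>>> {"op": "step_arm", "data": {
  "commands": [
    {"travel": [0, 0.0018, 0.0044], "turn": [0, 0, 0]},
    {"travel": [0, 0.0032, 0.009], "turn": [0, 0, 0]},
    {"travel": [0, 0.0043, 0.0137], "turn": [0, 0, 0]},
    {"travel": [0, 0.005, 0.0185], "turn": [0, 0, 0]},
    {"travel": [0, 0.005, 0.0185], "turn": [0, 0, 0]}
  ]
}}

```text
time: 18.9
position: [0.6553, -0.1871, 0.2747]
tool_rot: [1.662, 1.948, 0.748]
ft_force: [11.5, -0.6, 0.8]
grip_width: 0.222
grip_force: 25.0
```

```bash
cat >> h.py <<'E'
def st():
    s=ctrl.get_state();x,R=pose();q=topress(x);c=.838+np.arctan2(q[0]+.022,q[2]-.23);a=c-.838;f=np.array(s["ft_force"]);y=P()[2]
    fx=f[0]*np.cos(y)+f[1]*np.sin(y);print("crank %.3f r %.4f tang %.1f rad %.1f"%(c,np.hypot(q[0]+.022,q[2]-.23),fx*np.cos(a)-f[2]*np.sin(a),fx*np.sin(a)+f[2]*np.cos(a)),f.round(1));return c,R
E
python3 - <<'E'
from h import *
c,R=st()
for b in(1.57,1.67,1.77,1.87,1.97,2.07,2.17,2.27): print(b,(R.inv().apply(hp(b+.1)-hp(b))*1000).round(1))
E
```

```text
crank 1.575 r 0.0604 tang 7.8 rad 8.1 [11.5 -0.6  0.8]
1.57 [-0.   0.3  6. ]
1.67 [-0.  -0.3  6. ]
1.77 [-0.  -0.9  5.9]
1.87 [-0.  -1.5  5.8]
1.97 [ 0.  -2.   5.6]
2.07 [ 0.  -2.6  5.4]
2.17 [ 0.  -3.1  5.1]
2.27 [ 0.  -3.6  4.8]
```

>>> {"op": "step_arm", "data": {
  "commands": [
    {"travel": [0, 0.0008, 0.003], "turn": [0, 0, 0]},
    {"travel": [0, 0.001, 0.006], "turn": [0, 0, 0]},
    {"travel": [0, 0.001, 0.006], "turn": [0, 0, 0]}
  ]
}}

```text
time: 19.2
position: [0.6595, -0.1865, 0.2703]
tool_rot: [1.663, 1.949, 0.748]
ft_force: [9.9, 0.7, -0.7]
grip_width: 0.22
grip_force: 25.0
```

```bash
python3 -c "from h import *;st()"
```

```text
crank 1.675 r 0.0603 tang 7.1 rad 6.9 [ 9.9  0.7 -0.7]
```

>>> {"op": "step_arm", "data": {
  "commands": [
    {"travel": [0, 0, 0.003], "turn": [0, 0, 0]},
    {"travel": [0, 0, 0.006], "turn": [0, 0, 0]},
    {"travel": [0, 0, 0.006], "turn": [0, 0, 0]}
  ]
}}

```text
time: 19.5
position: [0.6632, -0.1858, 0.2655]
tool_rot: [1.663, 1.949, 0.747]
ft_force: [10.2, 1.6, -1.8]
grip_width: 0.223
grip_force: 25.0
```

```bash
python3 -c "from h import *;st()"
```

```text
crank 1.778 r 0.0601 tang 7.5 rad 7.3 [10.2  1.6 -1.8]
```

>>> {"op": "step_arm", "data": {
  "commands": [
    {"travel": [0, -0.0002, 0.003], "turn": [0, 0, 0]},
    {"travel": [0, -0.0005, 0.006], "turn": [0, 0, 0]},
    {"travel": [0, -0.0005, 0.006], "turn": [0, 0, 0]}
  ]
}}

```text
time: 19.8
position: [0.6665, -0.1853, 0.2601]
tool_rot: [1.664, 1.95, 0.747]
ft_force: [10.0, -0.6, -2.5]
grip_width: 0.221
grip_force: 25.0
```

```bash
python3 -c "from h import *;st()"
```

```text
crank 1.883 r 0.0599 tang 7.1 rad 7.2 [10.  -0.6 -2.5]
```

>>> {"op": "step_arm", "data": {
  "commands": [
    {"travel": [0, -0.0005, 0.002], "turn": [0, 0, 0]},
    {"travel": [0, -0.001, 0.004], "turn": [0, 0, 0]},
    {"travel": [0, -0.001, 0.004], "turn": [0, 0, 0]}
  ]
}}

```text
time: 20.1
position: [0.6683, -0.185, 0.2564]
tool_rot: [1.664, 1.95, 0.747]
ft_force: [10.8, -0.1, -3.1]
grip_width: 0.222
grip_force: 25.0
```

```bash
python3 -c "from h import *;st()"
```

```text
crank 1.953 r 0.0598 tang 7.5 rad 8.2 [10.8 -0.1 -3.1]
```

>>> {"op": "step_arm", "data": {
  "commands": [
    {"travel": [0, -0.0005, 0.002], "turn": [0, 0, 0]},
    {"travel": [0, -0.001, 0.004], "turn": [0, 0, 0]},
    {"travel": [0, -0.001, 0.004], "turn": [0, 0, 0]}
  ]
}}

```text
time: 20.4
position: [0.67, -0.1847, 0.2523]
tool_rot: [1.665, 1.951, 0.747]
ft_force: [11.6, -0.4, -3.5]
grip_width: 0.22
grip_force: 25.0
```

```bash
python3 -c "from h import *;st()"
```

```text
crank 2.026 r 0.0597 tang 7.5 rad 9.2 [11.6 -0.4 -3.5]
```

>>> {"op": "step_arm", "data": {
  "commands": [
    {"travel": [0, -0.0005, 0.002], "turn": [0, 0, 0]},
    {"travel": [0, -0.001, 0.004], "turn": [0, 0, 0]},
    {"travel": [0, -0.001, 0.004], "turn": [0, 0, 0]}
  ]
}}

```text
time: 20.7
position: [0.6714, -0.1845, 0.2483]
tool_rot: [1.665, 1.951, 0.746]
ft_force: [8.8, -0.5, -2.3]
grip_width: 0.221
grip_force: 25.0
```

```bash
python3 -c "from h import *;st()"
```

```text
crank 2.097 r 0.0597 tang 4.8 rad 7.5 [ 8.8 -0.5 -2.3]
```

The pull is fading; the foot has met the follower.

>>> {"op": "step_arm", "data": {
  "commands": [
    {"travel": [0, -0.001, 0.0015], "turn": [0, 0, 0]},
    {"travel": [0, -0.0015, 0.003], "turn": [0, 0, 0]},
    {"travel": [0, -0.0015, 0.003], "turn": [0, 0, 0]}
  ]
}}

```text
time: 21.0
position: [0.6722, -0.1844, 0.2453]
tool_rot: [1.665, 1.952, 0.746]
ft_force: [6.9, -0.4, -1.9]
grip_width: 0.222
grip_force: 25.0
```

```bash
python3 -c "from h import *;st()"
```

```text
crank 2.149 r 0.0596 tang 3.6 rad 6.0 [ 6.9 -0.4 -1.9]
```

>>> {"op": "step_arm", "data": {
  "commands": [
    {"travel": [0, -0.001, 0.0015], "turn": [0, 0, 0]},
    {"travel": [0, -0.0015, 0.003], "turn": [0, 0, 0]},
    {"travel": [0, -0.0015, 0.003], "turn": [0, 0, 0]}
  ]
}}

```text
time: 21.3
position: [0.6729, -0.1842, 0.2423]
tool_rot: [1.665, 1.952, 0.746]
ft_force: [4.7, 0.2, -0.1]
grip_width: 0.219
grip_force: 25.0
```

```bash
python3 -c "from h import *;st()"
```

```text
crank 2.202 r 0.0597 tang 1.0 rad 4.6 [ 4.7  0.2 -0.1]
```

>>> {"op": "step_arm", "data": {
  "commands": [
    {"travel": [0, -0.0005, 0.001], "turn": [0, 0, 0]},
    {"travel": [0, -0.0006, 0.0015], "turn": [0, 0, 0]},
    {"travel": [0, -0.0006, 0.0015], "turn": [0, 0, 0]}
  ]
}}

```text
time: 21.6
position: [0.6732, -0.1842, 0.2409]
tool_rot: [1.665, 1.952, 0.746]
ft_force: [3.2, 0.8, -0.7]
grip_width: 0.22
grip_force: 25.0
```

```bash
python3 -c "from h import *;st()"
```

```text
crank 2.224 r 0.0597 tang 1.3 rad 3.1 [ 3.2  0.8 -0.7]
```

>>> {"op": "step_arm", "data": {
  "commands": [
    {"travel": [0, 0, 0], "turn": [0, 0, 0]},
    {"travel": [0, 0, 0], "turn": [0, 0, 0]},
    {"travel": [0, 0, 0], "turn": [0, 0, 0]},
    {"travel": [0, 0, 0], "turn": [0, 0, 0]},
    {"travel": [0, 0, 0], "turn": [0, 0, 0]}
  ],
  "gripper": 0.6
}}

```text
time: 22.1
position: [0.6733, -0.1843, 0.2412]
tool_rot: [1.665, 1.951, 0.746]
ft_force: [-0.4, -0.8, 0.2]
grip_width: 0.564
grip_force: 0.0
```

>>> {"op": "step_arm", "data": {
  "commands": [
    {"travel": [0, 0, -0.02], "turn": [0, 0, 0]},
    {"travel": [0, 0, -0.05], "turn": [0, 0, 0]},
    {"travel": [0, 0, -0.09], "turn": [0, 0, 0]},
    {"travel": [0, 0, -0.13], "turn": [0, 0, 0]},
    {"travel": [0, 0, -0.13], "turn": [0, 0, 0]}
  ]
}}

```text
time: 22.6
position: [0.587, -0.2007, 0.3442]
tool_rot: [1.661, 1.942, 0.744]
ft_force: [1.2, 0.2, 0.6]
grip_width: 0.603
grip_force: 0.0
```

Run:
```python
from h import *
st();t=ctrl.get_image("top");S=ctrl.get_image("scene");s=ctrl.get_state();print(s["time"],s["position"])
print(blobs(t,(0,180,120),(6,255,255),(270,165,320,210),3)[0],blobs(S,(0,180,120),(6,255,255),(260,170,310,215),3)[0])
g=cv2.cvtColor(t,cv2.COLOR_RGB2GRAY)
o=cv2.imread("pics/top1.png");d=cv2.absdiff(cv2.cvtColor(o,cv2.COLOR_BGR2GRAY),g)
for n,b in dict(box=(430,208,480,270),cup=(438,278,470,308),pear=(180,218,215,248)).items(): print(n,(d[b[1]:b[3],b[0]:b[2]]>40).sum())
```

```text
crank 0.589 r 0.1178 tang 1.3 rad 0.3 [1.2 0.2 0.6]
22.7 [ 0.58747919 -0.19824463  0.33930098]
[([287.0, 180.7], [283, 177, 9, 7, 35])] [([271.1, 194.6], [268, 192, 7, 6, 37])]
box 1432
cup 133
pear 762
```

Hand clear, lever still at release, no contact forces. Handing in.

```bash
python3 -c "
from bench import ctrl
print(ctrl.close_job())"
```

```text
the job is handed in; nothing more can be done
None
```

I handed the job in at about 22.7 s: the mould is home against the stop, the lever is on release, and the weight was lowered by hand until its pull on the crank had nearly faded, then left on the follower. I judged "pawl clear" and "weight resting" from handle forces, not camera images, and the hand-in gave no verdict.

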